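# Find the full glaze tub by feel and set it shaking

### The arm

A 6-joint arm with a two-finger parallel gripper is mounted at the origin on the work surface. World frame = base frame: x ahead of the robot, y to its left, z up, the work surface at z = 0. Lengths are in m, angles in rad, forces in N, time in s.
With the tool pointing down it reaches from about 0.35 to 0.775 m from the base axis. Payload 7.3 kg.
Tool frame: the origin (TCP) lies on the front face of the gripper's body, between the roots of the fingers; the fingertips stand 66 mm ahead of it and the grasp point (between the pads) lies 47 mm ahead of it (arm.nose_length is the distance from the TCP to the fingertips, in m); z points along the fingers, y is the direction in which the jaws open and shut (so a half turn about z gives the same grasp; the last joint's range is limited). The gripper opens to 92 mm and grips with 3 to 60 N. Pads are 19 mm wide; open, the fingers measure 130 mm over their backs; the gripper's body (75 mm by 190 mm) begins 47 mm behind the grasp point.
Start: joints at [-1.345, 0.342, 1.524, -0, 1.275, -0.146], TCP at [0.191, -0.489, 0.292] pointing down, gripper open.
Joint ranges: [-2.53, 2.53], [-0.77, 2.02], [0.04, 2.7], [-1, 4.14], [0.28, 2.66], [-3.11, 3.11]. Speed limits (rad/s): [2.57, 2.57, 3.14, 3.14, 3.14, 3.14].

### API

Orientations are given as a rotation vector (axis times angle).
In Python, from bench import arm gives the robot as it stands.
- The arm moves only by the shell command python3 -m crank 'ROWS'. ROWS is JSON, a list of rows, each an object with "travel": the shift along the tool's x, y, z in cm, a list of three; "twist": the turn about the tool's z in rad; "jaw": the gripper's target within -1 to 1 (fully open at 1, half-way at 0, shut at -1). A call has 1 to 5 rows; each row is the pose to reach, as a shift and turn from the pose commanded when the call began, along the tool's axes at that moment; what a row does not reach only later rows make up. A row lasts 1/12 s, in which the tool goes at most 41.7 mm and 7.16 degrees, less where a joint would pass 70% of its speed; a pose out of reach is approached as far as the arm can. A call with a gripper value outside its range is refused whole. The fingers move at their own pace and stop on an object; the grip force is fixed at half the most. Time passes only in rows, so rows that repeat a pose let the fingers close. It gives the time, the measured TCP pose, the force and the opening at its end, in the units of the state.
- arm.get_obs(): the state, without advancing time (a new reading comes with each control period).
- arm.grab_frame(name): name is "scene" or "top"; returns the picture (400x640x3 uint8, blue, green, red); there is no depth.
- arm.get_calibration(name): a dict with "K" (3x3 intrinsics, pixels), "eye" and "attitude" of the camera in the world. Camera axes: x right, y up, looking along -z (the intrinsics and any distortion apply to the point x, -y, -z); pixel columns grow to the right and rows downward; lengths in m; the calibration is good to about 2 mm. A picture is of the moment at which its call begins. get_calibration takes no time and is no camera call.
- arm.close_job(): hands the job in, once; it reports no verdict.
The state is a dict: "time": time; "q": joint angles; "joint_vel": joint speeds; "tau": joint torques, N m; "position": TCP position; "eef_rot": TCP orientation; "contact_force": force on the tool from outside, world axes, zero at the start; "ft_torque": the same for the moment, N m; "grip_width": finger opening in m.
Only numpy, scipy, OpenCV 4.12 (cv2) and the standard library are available. Lean on these libraries where they do the work, as an engineer would, in place of code of your own. Each camera call takes 0.05 s, during which the arm holds its last target. There are 200 camera calls.

### The job

One of the three look-alike glaze tubs is full and the other two are nearly empty: nudge them to feel which is the heavy one, then slide that tub along the mat into the shaker's cradle until it is fully home against the back stop. Then turn the shaker's timer dial clockwise to its end stop. Leave the other two tubs standing where they were, give or take a small nudge, and leave everything else on the table alone.

Things in the scene. Friction and masses are not known exactly. Their poses are not given: they have to be found in the camera images.
- tub_a: a closed white plastic glaze tub with a flat grey lid, upright cylinder 100 mm across and 74 mm high, too wide to grasp; all three look alike, one is full (about 0.7 to 1 kg), two are nearly empty (0.2 to 0.32 kg); origin at the centre of its underside, z up
- tub_b: a closed white plastic glaze tub with a flat grey lid, upright cylinder 100 mm across and 74 mm high, too wide to grasp; all three look alike, one is full (about 0.7 to 1 kg), two are nearly empty (0.2 to 0.32 kg); origin at the centre of its underside, z up
- tub_c: a closed white plastic glaze tub with a flat grey lid, upright cylinder 100 mm across and 74 mm high, too wide to grasp; all three look alike, one is full (about 0.7 to 1 kg), two are nearly empty (0.2 to 0.32 kg); origin at the centre of its underside, z up
- shaker: benchtop jar shaker, fixed; origin on the table at the centre of its seat, z up; its cradle opens towards its +y. Grey motor housing 100 mm high at its x -100..130, y -220..-60 mm; control pod 50 mm high at x -210..-100, y -220..-20 mm, timer dial on top
- seat (a point): same frame as the shaker: where a tub's centre is when home, marked by a thin black disc. The U-shaped aluminium cradle around it has fences 40 mm high, 8 mm thick, and no floor (tubs stand on the mat): back stop face at y = -50 mm, sides 108 mm apart inside up to y = +20 mm, then flaring to 165 mm at y = +58 mm
- timer (a joint): the shaker's timer dial, a black knob turning about the vertical with light friction; value in rad, grows clockwise seen from above; the full-time end stop is clockwise, at the end of its travel, unmarked: it is found by feel, less than 1.3 rad from the start
- timer_grip (a point): on the dial's axis at gripping height; turns with the dial; the dial's upright grip bar lies along this x axis (56 mm long at most, pinch across it, along y)
- mat: cork work mat fixed flat on the table, 350 x 730 mm (x, y), top 4 mm above the table; tubs and shaker cradle stand on it; origin at the centre of its underside
- cup: small blue ceramic cup, 56 mm across, 50 mm high; bystander; origin at the centre of its underside
- beaker: white ceramic beaker, 64 mm across, 60 mm high; bystander; origin at the centre of its underside
- mug: white ceramic mug, 84 mm across, 80 mm high, with a handle; bystander; origin at the centre of its underside
- paint_bottle: blue paint bottle, 66 mm across, 170 mm high; bystander; origin at the centre of its underside
- brush: paint brush, 170 mm long, lying flat; bystander; origin under its middle

How it is judged:
On the way, in this order (a step that is already met when the one before it is completed fails the run):
1. the full tub is home in the shaker's cradle, against the back stop, and let go (((y of tub_a in the frame of shaker between -0.006 and 0.005 m and x of tub_a in the frame of shaker between -0.009 and 0.009 m and angle between tub_a's own z axis and vertical below 0.06 rad and contact force between tub_a and mat above 4.8 N and contact force between tub_a and the fingers below 0.5 N) or (y of tub_b in the frame of shaker between -0.006 and 0.005 m and x of tub_b in the frame of shaker between -0.009 and 0.009 m and angle between tub_b's own z axis and vertical below 0.06 rad and contact force between tub_b and mat above 4.8 N and contact force between tub_b and the fingers below 0.5 N) or (y of tub_c in the frame of shaker between -0.006 and 0.005 m and x of tub_c in the frame of shaker between -0.009 and 0.009 m and angle between tub_c's own z axis and vertical below 0.06 rad and contact force between tub_c and mat above 4.8 N and contact force between tub_c and the fingers below 0.5 N))), for 0.2 s.
2. the timer dial is turned clockwise to its end stop (value of joint timer above 2.82 rad), for 0.1 s.
At the end, for the whole second after the job is handed in: The full tub (over 4.8 N on the mat) stands upright and still in the cradle, its centre within 5 mm of home along it and 9 mm across; the other two are within 60 mm of their starts; the timer dial is within 0.08 rad of its clockwise end stop (2.9 rad) (((y of tub_a in the frame of shaker between -0.006 and 0.005 m and x of tub_a in the frame of shaker between -0.009 and 0.009 m and angle between tub_a's own z axis and vertical below 0.06 rad and contact force between tub_a and mat above 4.8 N and contact force between tub_a and the fingers below 0.5 N and linear speed of tub_a below 0.02 m/s and distance of each of tub_b, tub_c from where it was at the start of the episode below 0.06 m) or (y of tub_b in the frame of shaker between -0.006 and 0.005 m and x of tub_b in the frame of shaker between -0.009 and 0.009 m and angle between tub_b's own z axis and vertical below 0.06 rad and contact force between tub_b and mat above 4.8 N and contact force between tub_b and the fingers below 0.5 N and linear speed of tub_b below 0.02 m/s and distance of each of tub_a, tub_c from where it was at the start of the episode below 0.06 m) or (y of tub_c in the frame of shaker between -0.006 and 0.005 m and x of tub_c in the frame of shaker between -0.009 and 0.009 m and angle between tub_c's own z axis and vertical below 0.06 rad and contact force between tub_c and mat above 4.8 N and contact force between tub_c and the fingers below 0.5 N and linear speed of tub_c below 0.02 m/s and distance of each of tub_a, tub_b from where it was at the start of the episode below 0.06 m)) and value of joint timer above 2.82 rad); the robot touches nothing.
It fails at once if a tub is tipped over (angle between any of tub_a, tub_b, tub_c's own z axis and vertical above 0.5 rad).
It fails at once if a bystander is moved by more than 30 mm (distance of any of cup, beaker, mug, paint_bottle, brush from where it was at the start of the episode above 0.03 m).
It also fails if it takes over 72 s, if anything falls off the work surface, if the arm or the gripper's body presses on something with over 40 N, if the wrist force passes 120 N, or if a joint passes its speed limit or range.

## Working session

There is one attempt and no reset: what is moved stays moved. The work goes in short steps, Python scripts to look and compute and a shell command to move; the robot and the scene stay as the last step left them, time stands still between calls to the robot, and variables do not carry over. Pictures are saved under pics/ and viewed, about 8 in all and at most 12, crops included, and the job is handed in when it is done.

```bash
mkdir -p pics; ls
python3 - <<'E'
from bench import arm
import cv2,numpy as np
for n in("scene","top"):
    cv2.imwrite(f"pics/{n}0.png",arm.grab_frame(n)); c=arm.get_calibration(n); print(n,c)
o=arm.get_obs(); print(o)
E
```

```text
pics
scene {'K': array([[469.58300324,   0.        , 315.89719178],
       [  0.        , 469.58300324, 193.0554649 ],
       [  0.        ,   0.        ,   1.        ]]), 'eye': array([1.59752794, 0.43818229, 0.82017166]), 'attitude': array([0.62101531, 0.92905269, 1.76635469])}
top {'K': array([[482.98058241,   0.        , 315.11232913],
       [  0.        , 482.98058241, 194.43869945],
       [  0.        ,   0.        ,   1.        ]]), 'eye': array([0.43934883, 0.05627374, 1.32512262]), 'attitude': array([ 0.08703752, -0.10306453, -1.56008834])}
{'time': 0.1, 'q': array([-1.34501840e+00,  3.42643855e-01,  1.52493187e+00,  2.72428018e-06,
        1.27538334e+00, -1.46004511e-01]), 'joint_vel': array([-0.00064526, -0.00063462, -0.00260749, -0.00038982, -0.00093872,
       -0.00070401]), 'tau': array([ 2.29640857e-03, -4.32004917e+01, -2.44694602e+01,  7.19193416e-02,
        5.26302145e-02, -4.62736273e-05]), 'position': array([ 0.1906773 , -0.48885485,  0.29161554]), 'eef_rot': array([-3.08612739e+00, -5.80383335e-01,  8.14627125e-05]), 'contact_force': array([-0.44314942,  0.10172095, -0.19296995]), 'ft_torque': array([-0.0196945 , -0.03682726,  0.00656268]), 'grip_width': 0.09216999539368503}
```

View pics/top0.png

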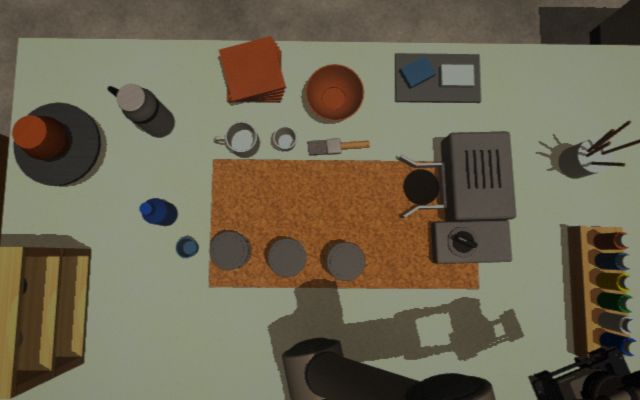

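View pics/scene0.png

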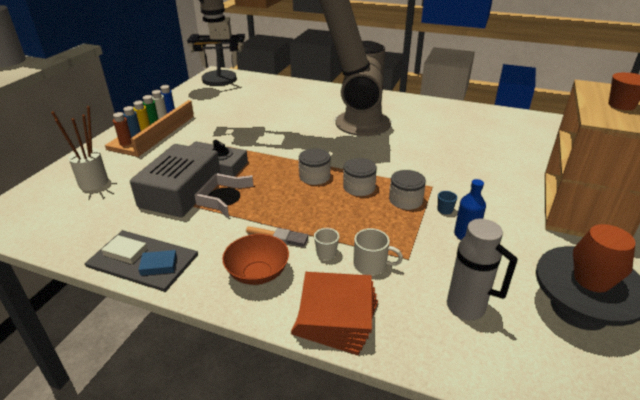

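```bash
cat > h.py <<'E'
import cv2,numpy as np
from scipy.spatial.transform import Rotation as R
from bench import arm
C={n:arm.get_calibration(n) for n in("scene","top")}
def ray(n,u,v):
    c=C[n];d=np.linalg.inv(c["K"])@[u,v,1];d=R.from_rotvec(c["attitude"]).apply([d[0],-d[1],-d[2]])
    return np.array(c["eye"]),d/np.linalg.norm(d)
def onz(n,u,v,z):
    e,d=ray(n,u,v);return e+d*(z-e[2])/d[2]
def proj(n,p):
    c=C[n];q=R.from_rotvec(c["attitude"]).inv().apply(np.array(p)-c["eye"]);q=c["K"]@[q[0],-q[1],-q[2]];return q[:2]/q[2]
def tri(u1,u2):
    (a,d),(b,e)=ray("top",*u1),ray("scene",*u2)
    s=np.linalg.lstsq(np.c_[d,-e],b-a,rcond=None)[0]
    p,q=a+s[0]*d,b+s[1]*e;return (p+q)/2,np.linalg.norm(p-q)
def blobs(m,amin=100):
    cs,_=cv2.findContours(m.astype(np.uint8)*255,cv2.RETR_EXTERNAL,cv2.CHAIN_APPROX_NONE)
    return [c for c in cs if cv2.contourArea(c)>amin]
E
python3 - <<'E'
from h import *
for n in C:
    im=cv2.imread(f"pics/{n}0.png");h=cv2.cvtColor(im,cv2.COLOR_BGR2HSV);S,V=h[...,1].astype(int),h[...,2].astype(int)
    cork=((h[...,0]<20)&(S>110)&(V>60))
    print(n,"corners",[ (onz(n,*p,0.004)[:2]).round(3).tolist() for p in cv2.boxPoints(cv2.minAreaRect(max(blobs(cork),key=cv2.contourArea)))])
    if n=="top":
        print([im[v,u].tolist() for u,v in((230,250),(287,257),(346,262),(420,187),(480,190),(455,250),(442,195),(465,241),(430,210))])
        for lo,hi,nm,z in((50,120,"grey",.078),(0,45,"dark",.004)):
          m=(S<90)&(V>lo)&(V<hi)
          m=cv2.morphologyEx(m.astype(np.uint8),cv2.MORPH_OPEN,np.ones((3,3)))
          m[:120]=0;m[290:]=0;m[:,:205]=0;m[:,530:]=0
          for c in blobs(m):
            (x,y),(w,hh),a=cv2.fitEllipse(c);print(nm,round(x,1),round(y,1),round(w,1),round(hh,1),cv2.contourArea(c),onz(n,x,y,z).round(4),cv2.boundingRect(c))
top=cv2.imread("pics/top0.png");sc=cv2.imread("pics/scene0.png")
a=cv2.resize(top[120:300,200:520],None,fx=2.5,fy=2.5,interpolation=cv2.INTER_CUBIC)
cv2.imwrite("pics/cropt.png",a[:, :800])
cv2.imwrite("pics/crops.png",cv2.resize(sc[130:220,120:280],None,fx=5,fy=5,interpolation=cv2.INTER_CUBIC))
E
```

```text
scene corners [[-0.782, 0.592], [-0.955, 1.07], [0.618, 0.85], [0.707, 0.615]]
top corners [[0.349, 0.327], [0.697, 0.336], [0.698, -0.414], [0.347, -0.399]]
[[65, 72, 76], [66, 74, 79], [68, 76, 82], [19, 24, 28], [68, 76, 81], [63, 70, 77], [31, 36, 41], [40, 45, 46], [42, 87, 140]]
grey 344.8 260.8 37.1 37.8 1097.5 [ 0.4208 -0.0333  0.078 ] (326, 242, 38, 39)
grey 286.5 257.1 37.3 37.4 1096.0 [0.4291 0.1162 0.078 ] (268, 238, 38, 39)
grey 229.3 250.2 37.5 40.9 1201.0 [0.4454 0.2627 0.078 ] (209, 231, 42, 39)
grey 443.6 187.2 3.0 65.7 103.0 [ 0.6135 -0.2914  0.078 ] (441, 163, 6, 45)
grey 317.5 147.3 16.6 23.7 278.5 [0.7163 0.0387 0.078 ] (307, 140, 22, 16)
grey 437.2 147.5 8.8 29.5 163.5 [ 0.7191 -0.2771  0.078 ] (433, 137, 10, 24)
grey 478.1 198.5 75.9 155.7 8088.5 [ 0.5846 -0.381   0.078 ] (435, 131, 81, 132)
grey 283.5 139.4 21.8 23.4 238.5 [0.7367 0.1286 0.078 ] (271, 127, 25, 25)
grey 241.7 140.1 32.3 36.7 903.0 [0.7335 0.2387 0.078 ] (221, 122, 39, 36)
dark 464.1 241.9 19.7 21.2 261.5 [ 0.4734 -0.3646  0.004 ] (453, 231, 24, 22)
dark 447.9 173.6 8.7 121.7 592.5 [ 0.662  -0.3251  0.004 ] (441, 137, 16, 85)
```

View pics/cropt.png

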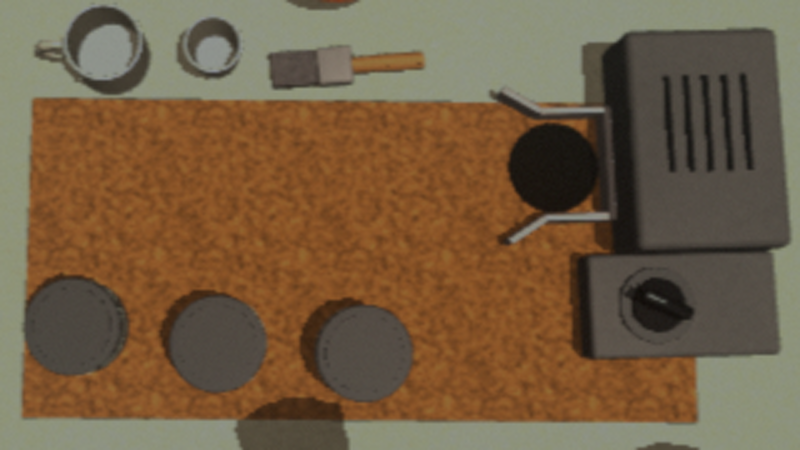

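View pics/crops.png

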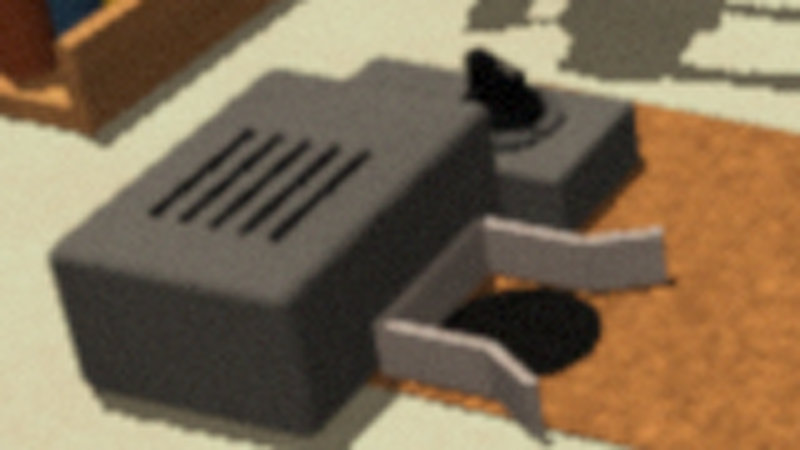

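The top view shows three grey lids at about (229,250), (287,257) and (345,261). The seat disc is at (422,187) between the cradle fences, and the dial is at (464,241) with its bar running from (451,237) to (477,245). The scene crop shows the same bar from about (216,141) to (227,151).

Run:
```python
from h import *
f=lambda x,y:(x/2.5+200-.3,y/2.5+120-.3)
g=lambda x,y:(x/5+120-.4,y/5+130-.4)
im=cv2.imread("pics/top0.png");V=im.max(2)
m=np.zeros_like(V);m[165:210,400:441]=1
for c in blobs((V<42)&(m>0)):
    e=cv2.fitEllipse(c);print("disc",e,onz("top",*e[0],.005).round(4))
for nm,ps,z in(("housing",[(628,33),(775,30),(789,246),(640,247)],.1),("fenceU in",[(543,116),(607,114)],.044),("fenceL in",[(546,213),(608,212)],.044),("back in",[(601,114),(607,212)],.044),("pod",[(590,257),(775,251),(779,353),(594,356)],.05)):
    print(nm,[onz("top",*f(*p),z)[:2].round(4).tolist() for p in ps])
print("bar A",tri(f(690,313),g(478,54)),"bar B",tri(f(630,291),g(538,103)))
print("dial centre",[onz("top",*f(660,303),z).round(4) for z in(.05,.07,.085)])
print("housing corner tri",tri(f(628,33),g(292,300)))
s=cv2.imread("pics/scene0.png");h=cv2.cvtColor(s,cv2.COLOR_BGR2HSV)
for P,u in(((.421,-.033),(344.8,260.8)),((.429,.116),(286.5,257.1)),((.443,.262),(229.6,250.2))):
    c=proj("scene",(*P,.078));x,y=c.astype(int)
    sub=h[y-22:y+30,x-26:x+26]
    print("pred",c.round(1),"V col",h[y-16:y+34:2,x,2].tolist(), "tri",tri(u,c))
```

```text
disc ((422.2912292480469, 186.23385620117188), (33.42082214355469, 37.82109451293945), 67.60531616210938) [ 0.6258 -0.2529  0.005 ]
housing [[0.7533, -0.3079], [0.7581, -0.4618], [0.5325, -0.467], [0.5302, -0.3144]]
fenceU in [[0.675, -0.2302], [0.6779, -0.2995]]
fenceL in [[0.5698, -0.2316], [0.5715, -0.298]]
back in [[0.6778, -0.293], [0.5715, -0.2969]]
pod [[0.5228, -0.2761], [0.5309, -0.4732], [0.4236, -0.473], [0.4189, -0.278]]
bar A (array([ 0.46344378, -0.36559867,  0.09093615]), np.float64(0.001789741332041026)) bar B (array([ 0.48601432, -0.30914138,  0.07757224]), np.float64(0.0008685950826569711))
dial centre [array([ 0.4749, -0.3491,  0.05  ]), array([ 0.4743, -0.3427,  0.07  ]), array([ 0.4739, -0.3379,  0.085 ])]
housing corner tri (array([ 0.75287591, -0.30682721,  0.09772945]), np.float64(0.0038118939302676054))
pred [315.  155.6] V col [98, 93, 98, 101, 96, 90, 86, 90, 90, 90, 85, 88, 85, 49, 79, 106, 108, 110, 111, 111, 110, 109, 103, 88, 177] tri (array([ 0.42079989, -0.03317439,  0.0778606 ]), np.float64(0.00017544894254471654))
pred [360.2 165.6] V col [102, 103, 98, 99, 97, 89, 88, 90, 90, 88, 86, 90, 78, 77, 50, 105, 106, 111, 114, 112, 117, 107, 109, 98, 90] tri (array([0.4290574 , 0.11604085, 0.07804213]), np.float64(4.83147514276039e-05))
pred [407.2 177.3] V col [215, 216, 215, 215, 181, 91, 90, 87, 85, 90, 91, 89, 84, 85, 47, 80, 104, 105, 109, 113, 113, 110, 108, 111, 95] tri (array([0.44533444, 0.26202794, 0.07939662]), np.float64(0.000660535773702468))
```

```bash
cat > go.py <<'E'
import sys,numpy as np
from scipy.spatial.transform import Rotation as R
from bench import arm
o=arm.get_obs();r=R.from_rotvec(o["eef_rot"]);t=r.as_matrix()[:,0];psi=np.arctan2(t[1],t[0])
a=[float(v) for v in sys.argv[1:]]
print("t",round(o["time"],2),"pos",o["position"].round(4),"psi",round(psi,3),"F",o["contact_force"].round(2),"w",round(o["grip_width"],4),"q",o["q"].round(2))
if a: print("travel cm",(r.inv().apply(np.array(a[:3])-o["position"])*100).round(2),"twist",round((psi-a[3]+np.pi)%(2*np.pi)-np.pi,3))
E
python3 -m crank '[{"travel":[41,-40.9,0],"twist":-1.2,"jaw":-1},{"travel":[41,-40.9,0],"twist":-1.2,"jaw":-1},{"travel":[41,-40.9,0],"twist":-1.2,"jaw":-1},{"travel":[41,-40.9,0],"twist":-1.2,"jaw":-1},{"travel":[41,-40.9,0],"twist":-1.2,"jaw":-1}]'; python3 go.py .425 .041 .2 1.571
```

```text
time: 0.52
position: [0.2749, -0.2965, 0.2919]
eef_rot: [-2.755, -1.509, -0.0]
contact_force: [1.6, -0.1, -0.1]
grip_width: 0.0631
t 0.52 pos [ 0.2749 -0.2965  0.2919] psi 1.002 F [ 1.58 -0.09 -0.12] w 0.0631 q [-1.01  0.12  1.82  0.    1.2  -0.44]
travel cm [36.52 -5.52  9.21] twist -0.569
```

```bash
python3 -m crank '[{"travel":[36.5,-5.5,9],"twist":-0.57,"jaw":-1},{"travel":[36.5,-5.5,9],"twist":-0.57,"jaw":-1},{"travel":[36.5,-5.5,9],"twist":-0.57,"jaw":-1},{"travel":[36.5,-5.5,9],"twist":-0.57,"jaw":-1},{"travel":[36.5,-5.5,9],"twist":-0.57,"jaw":-1}]'; python3 go.py .425 .041 .2 1.571
```

```text
time: 0.93
position: [0.3582, -0.1121, 0.2425]
eef_rot: [2.219, 2.223, 0.0]
contact_force: [0.9, -0.2, 0.3]
grip_width: 0.0301
t 0.93 pos [ 0.3582 -0.1121  0.2425] psi 1.573 F [ 0.88 -0.17  0.26] w 0.0301 q [-0.51  0.12  1.97 -0.    1.05 -0.51]
travel cm [15.3   6.71  4.25] twist 0.002
```

```bash
python3 -m crank '[{"travel":[15.3,6.7,4],"twist":0,"jaw":-1},{"travel":[15.3,6.7,4],"twist":0,"jaw":-1},{"travel":[15.3,6.7,4],"twist":0,"jaw":-1},{"travel":[15.3,6.7,4],"twist":0,"jaw":-1},{"travel":[15.3,6.7,4],"twist":0,"jaw":-1}]'; python3 -m crank '[{"travel":[0,0,4],"twist":0,"jaw":-1},{"travel":[0,0,8],"twist":0,"jaw":-1},{"travel":[0,0,9.9],"twist":0,"jaw":-1},{"travel":[0,0,9.9],"twist":0,"jaw":-1},{"travel":[0,0,9.9],"twist":0,"jaw":-1}]'; python3 go.py .425 .041 .104 1.571
```

```text
time: 1.35
position: [0.4265, 0.0436, 0.2014]
eef_rot: [-2.219, -2.221, -0.0]
contact_force: [-0.6, -0.0, 1.1]
grip_width: 0.0004
time: 1.77
position: [0.4252, 0.0385, 0.1035]
eef_rot: [-2.225, -2.215, 0.003]
contact_force: [-0.4, 0.2, 0.9]
grip_width: 0.0004
t 1.77 pos [0.4252 0.0385 0.1035] psi 1.567 F [-0.38  0.24  0.86] w 0.0004 q [-0.09  0.44  2.02 -0.    0.68 -0.09]
travel cm [ 0.25 -0.02 -0.05] twist -0.004
```

```bash
python3 -m crank '[{"travel":[-0.6,0,0],"twist":0,"jaw":-1},{"travel":[-1.0,0,0],"twist":0,"jaw":-1},{"travel":[-1.4,0,0],"twist":0,"jaw":-1},{"travel":[-1.8,0,0],"twist":0,"jaw":-1},{"travel":[-2.2,0,0],"twist":0,"jaw":-1}]'; python3 -m crank '[{"travel":[-0.3,0,0],"twist":0,"jaw":-1},{"travel":[-0.6,0,0],"twist":0,"jaw":-1}]';python3 -m crank '[{"travel":[2,0,0],"twist":0,"jaw":-1},{"travel":[4,0,0],"twist":0,"jaw":-1},{"travel":[4.4,0,0],"twist":0,"jaw":-1},{"travel":[4.8,0,0],"twist":0,"jaw":-1},{"travel":[5.2,0,0],"twist":0,"jaw":-1}]';python3 -m crank '[{"travel":[0.3,0,0],"twist":0,"jaw":-1},{"travel":[0.6,0,0],"twist":0,"jaw":-1}]'
```

```text
time: 2.18
position: [0.426, 0.0162, 0.1047]
eef_rot: [2.225, 2.215, 0.002]
contact_force: [-0.3, 1.6, 2.6]
grip_width: 0.0006
time: 2.35
position: [0.4257, 0.0103, 0.1041]
eef_rot: [2.226, 2.216, 0.001]
contact_force: [0.1, 1.9, 0.6]
grip_width: 0.0004
time: 2.77
position: [0.4259, 0.0622, 0.1038]
eef_rot: [2.225, 2.217, -0.001]
contact_force: [-0.4, -4.2, -0.5]
grip_width: 0.0005
time: 2.93
position: [0.4258, 0.0683, 0.1038]
eef_rot: [2.226, 2.216, -0.001]
contact_force: [-0.3, -4.8, -0.5]
grip_width: 0.0005
```

```bash
python3 -m crank '[{"travel":[-1,0,0],"twist":0,"jaw":-1},{"travel":[-1,0,-4],"twist":0.12,"jaw":0.3},{"travel":[-1,0,-8],"twist":0.24,"jaw":0.3},{"travel":[1.5,-2,-8],"twist":0.36,"jaw":0.3},{"travel":[4,-4,-8],"twist":0.48,"jaw":0.3}]'; python3 go.py .358 .128 .185 0
```

```text
time: 3.35
position: [0.3877, 0.108, 0.1858]
eef_rot: [2.694, 1.612, 0.008]
contact_force: [0.5, 1.8, -1.4]
grip_width: 0.0227
t 3.35 pos [0.3877 0.108  0.1858] psi 1.078 F [ 0.52  1.83 -1.45] w 0.0227 q [0.08 0.25 2.   0.   0.89 0.57]
travel cm [ 0.36 -3.56  0.06] twist 1.078
```

```bash
python3 -m crank '[{"travel":[0.3,-3.5,0],"twist":1.08,"jaw":0.3},{"travel":[0.3,-3.5,0],"twist":1.08,"jaw":0.3},{"travel":[0.3,-3.5,0],"twist":1.08,"jaw":0.3},{"travel":[0.3,-3.5,0],"twist":1.08,"jaw":0.3},{"travel":[0.3,-3.5,0],"twist":1.08,"jaw":0.3}]';python3 go.py .358 .128 .185 0;  python3 - <<'E'
from h import *
im=arm.grab_frame("top");cv2.imwrite("pics/t1.png",im);h=cv2.cvtColor(im,cv2.COLOR_BGR2HSV);S,V=h[...,1],h[...,2]
m=cv2.morphologyEx(((S<90)&(V>50)&(V<120)).astype(np.uint8),cv2.MORPH_OPEN,np.ones((3,3)));m[:225]=0;m[285:]=0;m[:,:205]=0;m[:,420:]=0
for c in blobs(m): e=cv2.fitEllipse(c);print(np.round(e[0]+e[1],1),onz("top",*e[0],.078).round(4),cv2.boundingRect(c))
E
```

```text
time: 3.77
position: [0.3565, 0.1272, 0.1839]
eef_rot: [-3.06, -0.711, -0.0]
contact_force: [0.2, 0.7, -0.1]
grip_width: 0.0557
t 3.77 pos [0.3565 0.1272 0.1839] psi 0.457 F [ 0.17  0.72 -0.12] w 0.0557 q [0.14 0.22 2.05 0.   0.87 1.25]
travel cm [ 0.17  0.   -0.11] twist 0.457
[285.1 281.6   4.5  65.6] [0.3673 0.1188 0.078 ] (246, 279, 45, 6)
[351.5 261.1  37.2  37.9] [ 0.4201 -0.0503  0.078 ] (333, 243, 38, 38)
[282.5 247.9  19.7  29.5] [0.4524 0.1268 0.078 ] (266, 238, 34, 22)
[227.7 247.2  30.4  42.3] [0.4529 0.267  0.078 ] (209, 232, 42, 36)
```

View pics/t1.png

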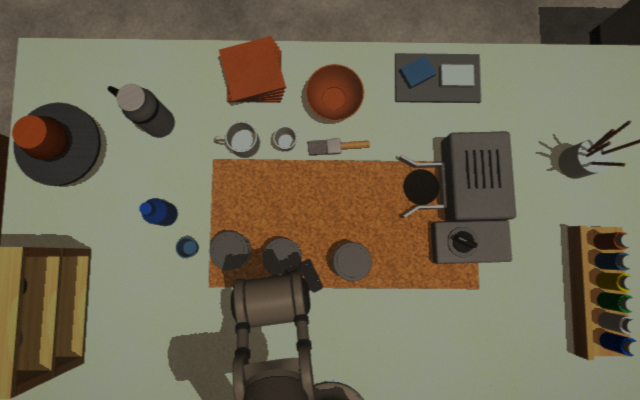

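The view shows B at about (281,257) with the gripper behind it, C shifted slightly to (351,261), and A untouched. Next I finish the twist, descend and push +x.

```bash
python3 -m crank '[{"travel":[0.1,0,0],"twist":0.457,"jaw":0.3},{"travel":[0.1,0,1],"twist":0.457,"jaw":0.3},{"travel":[0.1,0,4],"twist":0.457,"jaw":0.3},{"travel":[0.1,0,8],"twist":0.457,"jaw":0.3},{"travel":[0.1,0,8],"twist":0.457,"jaw":0.3}]'; python3 -m crank '[{"travel":[0.6,0,0],"twist":0,"jaw":0.3},{"travel":[1.2,0,0],"twist":0,"jaw":0.3},{"travel":[1.8,0,0],"twist":0,"jaw":0.3},{"travel":[2.4,0,0],"twist":0,"jaw":0.3},{"travel":[3,0,0],"twist":0,"jaw":0.3}]';python3 go.py .5625 .128 .104 0
```

```text
time: 4.23
position: [0.3542, 0.1269, 0.0984]
eef_rot: [3.14, 0.008, -0.02]
contact_force: [-0.8, -0.7, -0.8]
grip_width: 0.0593
time: 4.65
position: [0.3875, 0.1282, 0.1054]
eef_rot: [-3.141, -0.011, -0.0]
contact_force: [-8.1, -0.7, 6.6]
grip_width: 0.0598
t 4.65 pos [0.3875 0.1282 0.1054] psi 0.007 F [-8.07 -0.66  6.62] w 0.0598 q [0.13 0.42 2.06 0.   0.66 1.69]
travel cm [17.5   0.15  0.14] twist 0.007
```

```bash
for i in 1; do python3 -m crank '[{"travel":[0.9,0,0],"twist":0,"jaw":0.3},{"travel":[1.8,0,0],"twist":0,"jaw":0.3},{"travel":[2.7,0,0],"twist":0,"jaw":0.3},{"travel":[3.6,0,0],"twist":0,"jaw":0.3},{"travel":[4.5,0,0],"twist":0,"jaw":0.3}]'; done; python3 -m crank '[{"travel":[0.9,0,0],"twist":0,"jaw":0.3},{"travel":[1.8,0,0],"twist":0,"jaw":0.3},{"travel":[2.7,0,0],"twist":0,"jaw":0.3},{"travel":[3.6,0,0],"twist":0,"jaw":0.3},{"travel":[4.5,0,0],"twist":0,"jaw":0.3}]'; python3 -m crank '[{"travel":[0.9,0,0],"twist":0,"jaw":0.3},{"travel":[1.8,0,0],"twist":0,"jaw":0.3},{"travel":[2.7,0,0],"twist":0,"jaw":0.3},{"travel":[3.6,0,0],"twist":0,"jaw":0.3},{"travel":[4.5,0,0],"twist":0,"jaw":0.3}]'; python3 go.py .5625 .128 .104 0
```

```text
time: 5.07
position: [0.4319, 0.1284, 0.1051]
eef_rot: [3.141, 0.011, -0.003]
contact_force: [-7.5, 0.4, 6.0]
grip_width: 0.0598
time: 5.48
position: [0.4771, 0.1287, 0.1051]
eef_rot: [3.141, 0.011, -0.002]
contact_force: [-6.7, -0.1, 3.6]
grip_width: 0.06
time: 5.9
position: [0.5222, 0.129, 0.1052]
eef_rot: [3.141, 0.011, -0.002]
contact_force: [-6.1, -0.1, 2.2]
grip_width: 0.0599
t 5.9 pos [0.5222 0.129  0.1052] psi 0.007 F [-6.1  -0.12  2.21] w 0.0599 q [0.1  0.59 1.71 0.   0.85 1.66]
travel cm [4.03 0.13 0.11] twist 0.007
```

```bash
python3 -m crank '[{"travel":[0.9,0,0],"twist":0,"jaw":0.3},{"travel":[1.8,0,0],"twist":0,"jaw":0.3},{"travel":[2.7,0,0],"twist":0,"jaw":0.3},{"travel":[3.5,0,0],"twist":0,"jaw":0.3},{"travel":[4.0,0,0],"twist":0,"jaw":0.3}]'; python3 -m crank '[{"travel":[-1,0,0],"twist":0,"jaw":0.3},{"travel":[-3,0,0],"twist":0,"jaw":0.3},{"travel":[-3,0,-4],"twist":-0.12,"jaw":0.3},{"travel":[-3,0,-8],"twist":-0.24,"jaw":0.3},{"travel":[-3,-2,-9],"twist":-0.36,"jaw":0.3}]'
python3 - <<'E'
from h import *
im=arm.grab_frame("top");cv2.imwrite("pics/t2.png",im);h=cv2.cvtColor(im,cv2.COLOR_BGR2HSV);S,V=h[...,1],h[...,2]
m=cv2.morphologyEx(((S<90)&(V>50)&(V<120)).astype(np.uint8),cv2.MORPH_OPEN,np.ones((3,3)));m[:163]=0;m[285:]=0;m[:,:205]=0;m[:,420:]=0
for c in blobs(m): e=cv2.fitEllipse(c);print(np.round(e[0]+e[1],1),onz("top",*e[0],.078).round(4),cv2.boundingRect(c))
E
python3 go.py .61 .215 .19 1.602
```

```text
time: 6.32
position: [0.5629, 0.1292, 0.105]
eef_rot: [3.142, 0.01, 0.0]
contact_force: [-7.5, -0.1, 6.6]
grip_width: 0.0596
time: 6.73
position: [0.5355, 0.1474, 0.2005]
eef_rot: [3.086, 0.578, 0.018]
contact_force: [2.3, 1.0, 0.2]
grip_width: 0.0594
[261.9 270.9  30.2  80.3] [0.3935 0.1782 0.078 ] (225, 255, 77, 30)
[351.5 261.1  37.2  37.8] [ 0.4201 -0.0504  0.078 ] (333, 243, 38, 38)
[214.2 252.2   8.7  30.8] [0.4399 0.301  0.078 ] (209, 238, 12, 29)
[233.  238.6  11.1  19.9] [0.4751 0.2542 0.078 ] (228, 229, 11, 19)
[258.6 199.6  51.7  76. ] [0.5765 0.1906 0.078 ] (224, 169, 76, 59)
t 6.78 pos [0.5355 0.1518 0.2007] psi 0.379 F [0.49 3.8  1.56] w 0.0597 q [0.14 0.48 1.58 0.   1.07 1.33]
travel cm [ 9.25 -3.12  1.18] twist -1.223
```

View pics/t2.png

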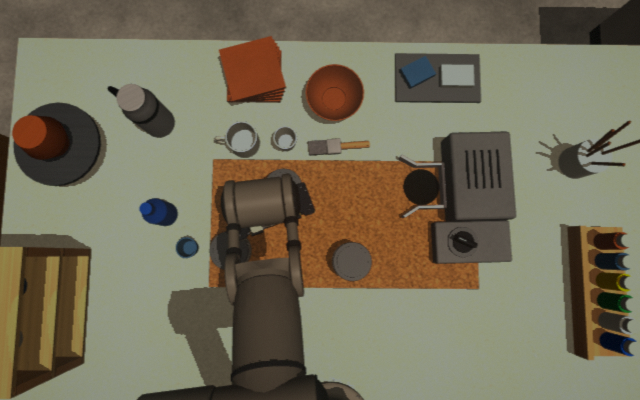

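```bash
python3 -m crank '[{"travel":[9.2,-3,0],"twist":-1.22,"jaw":0.3},{"travel":[9.2,-3,0],"twist":-1.22,"jaw":0.3},{"travel":[9.2,-3,0],"twist":-1.22,"jaw":0.3},{"travel":[9.2,-3,0],"twist":-1.22,"jaw":0.3},{"travel":[9.2,-3,0],"twist":-1.22,"jaw":0.3}]'; python3 go.py .612 .208 .185 1.602
```

```text
time: 7.2
position: [0.6086, 0.2108, 0.1936]
eef_rot: [2.758, 1.503, 0.002]
contact_force: [0.6, 0.3, 0.3]
grip_width: 0.0597
t 7.2 pos [0.6086 0.2108 0.1936] psi 0.998 F [0.57 0.27 0.3 ] w 0.0597 q [ 0.21  0.64  1.3  -0.    1.19  0.79]
travel cm [-0.05  0.44  0.86] twist -0.604
```

```bash
python3 -m crank '[{"travel":[0,0.4,0],"twist":-0.604,"jaw":0.3},{"travel":[0,0.4,0],"twist":-0.604,"jaw":0.3},{"travel":[0,0.4,0],"twist":-0.604,"jaw":0.3},{"travel":[0,0.4,0],"twist":-0.604,"jaw":0.3},{"travel":[0,0.4,0],"twist":-0.604,"jaw":0.3}]'; python3 -m crank '[{"travel":[0,0,3],"twist":0,"jaw":0.3},{"travel":[0,0,6],"twist":0,"jaw":0.3},{"travel":[0,0,9],"twist":0,"jaw":0.3},{"travel":[0,0,9],"twist":0,"jaw":0.3},{"travel":[0,0,9],"twist":0,"jaw":0.3}]'; python3 go.py .612 .179 .104 1.602
```

```text
time: 7.62
position: [0.6114, 0.2077, 0.1941]
eef_rot: [2.187, 2.254, 0.002]
contact_force: [0.3, -0.5, -0.8]
grip_width: 0.06
time: 8.03
position: [0.6105, 0.2076, 0.1029]
eef_rot: [-2.194, -2.247, 0.003]
contact_force: [0.4, 0.7, 0.8]
grip_width: 0.0598
t 8.03 pos [0.6105 0.2076 0.1029] psi 1.595 F [0.39 0.73 0.8 ] w 0.0598 q [ 0.21  0.74  1.38 -0.    1.02  0.19]
travel cm [-2.86  0.08 -0.11] twist -0.007
```

```bash
python3 -m crank '[{"travel":[-0.8,0.1,0],"twist":0,"jaw":0.3},{"travel":[-1.6,0.1,0],"twist":0,"jaw":0.3},{"travel":[-2.4,0.1,0],"twist":0,"jaw":0.3},{"travel":[-3.2,0.1,0],"twist":0,"jaw":0.3},{"travel":[-4,0.1,0],"twist":0,"jaw":0.3}]'; python3 -m crank '[{"travel":[-1.1,0,0],"twist":0,"jaw":0.3},{"travel":[-2.2,0,0],"twist":0,"jaw":0.3},{"travel":[-3.3,0,0],"twist":0,"jaw":0.3},{"travel":[-4.4,0,0],"twist":0,"jaw":0.3},{"travel":[-5.5,0,0],"twist":0,"jaw":0.3}]'; python3 -m crank '[{"travel":[-1.1,0,0],"twist":0,"jaw":0.3},{"travel":[-2.2,0,0],"twist":0,"jaw":0.3},{"travel":[-3.3,0,0],"twist":0,"jaw":0.3},{"travel":[-4.4,0,0],"twist":0,"jaw":0.3},{"travel":[-5.5,0,0],"twist":0,"jaw":0.3}]';  python3 -m crank '[{"travel":[-1.1,0,0],"twist":0,"jaw":0.3},{"travel":[-2.2,0,0],"twist":0,"jaw":0.3},{"travel":[-3.3,0,0],"twist":0,"jaw":0.3},{"travel":[-4.4,0,0],"twist":0,"jaw":0.3},{"travel":[-5.5,0,0],"twist":0,"jaw":0.3}]'; python3 go.py .62 -.09 .104 1.602
```

```text
time: 8.45
position: [0.6134, 0.1677, 0.1055]
eef_rot: [2.195, 2.247, 0.005]
contact_force: [-0.7, 5.6, 3.6]
grip_width: 0.0596
time: 8.87
position: [0.6148, 0.1127, 0.1055]
eef_rot: [2.194, 2.247, 0.005]
contact_force: [-0.6, 5.8, 4.0]
grip_width: 0.0594
time: 9.28
position: [0.6161, 0.0577, 0.1055]
eef_rot: [2.194, 2.247, 0.005]
contact_force: [-0.4, 7.0, 4.8]
grip_width: 0.0598
time: 9.7
position: [0.6173, 0.0027, 0.1055]
eef_rot: [2.194, 2.247, 0.004]
contact_force: [-0.8, 5.9, 3.6]
grip_width: 0.0597
t 9.7 pos [0.6173 0.0027 0.1055] psi 1.595 F [-0.83  5.87  3.6 ] w 0.0597 q [-0.12  0.7   1.47  0.    0.97 -0.15]
travel cm [-9.27  0.05  0.14] twist -0.007
```

```bash
python3 -m crank '[{"travel":[-1,0,0],"twist":0,"jaw":0.3},{"travel":[-2,0,0],"twist":0,"jaw":0.3},{"travel":[-3,0,0],"twist":0,"jaw":0.3},{"travel":[-4,0,0],"twist":0,"jaw":0.3},{"travel":[-5,0,0],"twist":0,"jaw":0.3}]'; python3 -m crank '[{"travel":[-1,0,0],"twist":0,"jaw":0.3},{"travel":[-2,0,0],"twist":0,"jaw":0.3},{"travel":[-3,0,0],"twist":0,"jaw":0.3},{"travel":[-3.8,0,0],"twist":0,"jaw":0.3},{"travel":[-4.2,0,0],"twist":0,"jaw":0.3}]'
python3 - <<'E'
from h import *
im=arm.grab_frame("scene");cv2.imwrite("pics/s3.png",cv2.resize(im[110:230,110:350],None,fx=3.3,fy=3.3,interpolation=cv2.INTER_CUBIC))
im=arm.grab_frame("top");cv2.imwrite("pics/t3.png",cv2.resize(im[120:270,320:520],None,fx=3,fy=3,interpolation=cv2.INTER_CUBIC))
E
python3 go.py .6223 -.198 .105 1.602
```

```text
time: 10.12
position: [0.6184, -0.0472, 0.1055]
eef_rot: [2.194, 2.247, 0.004]
contact_force: [0.1, 6.7, 4.8]
grip_width: 0.0599
time: 10.53
position: [0.6194, -0.0899, 0.1054]
eef_rot: [2.195, 2.246, 0.003]
contact_force: [-0.2, 7.2, 4.4]
grip_width: 0.0599
t 10.63 pos [ 0.6193 -0.0901  0.105 ] psi 1.594 F [0.51 1.32 0.33] w 0.0599 q [-0.27  0.71  1.45  0.    0.98 -0.29]
travel cm [-10.79   0.05   0.  ] twist -0.008
```

View pics/t3.png

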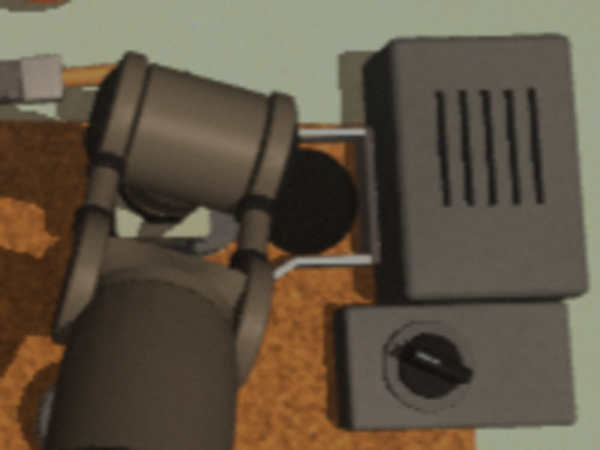

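The arm hides the tub, but the disc centre at about (422,187) confirms the lane at x≈0.623. I push in, then feel for the stop.

```bash
python3 -m crank '[{"travel":[-0.9,0.05,0],"twist":0,"jaw":0.3},{"travel":[-1.8,0.05,0],"twist":0,"jaw":0.3},{"travel":[-2.7,0.05,0],"twist":0,"jaw":0.3},{"travel":[-3.6,0.05,0],"twist":0,"jaw":0.3},{"travel":[-4.5,0.05,0],"twist":0,"jaw":0.3}]'; python3 -m crank '[{"travel":[-0.8,0,0],"twist":0,"jaw":0.3},{"travel":[-1.6,0,0],"twist":0,"jaw":0.3},{"travel":[-2.4,0,0],"twist":0,"jaw":0.3},{"travel":[-3.2,0,0],"twist":0,"jaw":0.3},{"travel":[-4.0,0,0],"twist":0,"jaw":0.3}]'; python3 -m crank '[{"travel":[-0.3,0,0],"twist":0,"jaw":0.3},{"travel":[-0.6,0,0],"twist":0,"jaw":0.3},{"travel":[-0.9,0,0],"twist":0,"jaw":0.3}]';python3 go.py .6223 -.198 .105 1.602
```

```text
time: 11.05
position: [0.6207, -0.1335, 0.1047]
eef_rot: [-2.194, -2.248, -0.002]
contact_force: [-0.2, 6.5, 5.8]
grip_width: 0.0593
time: 11.47
position: [0.6217, -0.1734, 0.1046]
eef_rot: [-2.194, -2.248, -0.002]
contact_force: [-0.2, 6.4, 4.4]
grip_width: 0.0599
time: 11.72
position: [0.6219, -0.1823, 0.1046]
eef_rot: [-2.194, -2.248, -0.002]
contact_force: [-0.3, 8.0, 5.9]
grip_width: 0.0596
t 11.72 pos [ 0.6219 -0.1823  0.1046] psi 1.595 F [-0.27  8.03  5.89] w 0.0596 q [-0.4   0.75  1.37  0.    1.02 -0.43]
travel cm [-1.57  0.   -0.04] twist -0.007
```

Lateral force is near zero and it slides freely. Next come small steps until the stop.

```bash
python3 -m crank '[{"travel":[-0.3,0,0],"twist":0,"jaw":0.3},{"travel":[-0.6,0,0],"twist":0,"jaw":0.3},{"travel":[-0.9,0,0],"twist":0,"jaw":0.3}]'; python3 -m crank '[{"travel":[-0.2,0,0],"twist":0,"jaw":0.3},{"travel":[-0.4,0,0],"twist":0,"jaw":0.3}]'; python3 -m crank '[{"travel":[-0.2,0,0],"twist":0,"jaw":0.3}]'; python3 -m crank '[{"travel":[-0.2,0,0],"twist":0,"jaw":0.3}]'
```

```text
time: 11.97
position: [0.6221, -0.1911, 0.1046]
eef_rot: [-2.194, -2.248, -0.002]
contact_force: [0.5, 8.3, 5.9]
grip_width: 0.06
time: 12.13
position: [0.6222, -0.1951, 0.1046]
eef_rot: [-2.194, -2.248, -0.002]
contact_force: [0.4, 6.9, 5.9]
grip_width: 0.0599
time: 12.22
position: [0.6223, -0.1971, 0.1046]
eef_rot: [-2.194, -2.248, -0.002]
contact_force: [-0.5, 7.3, 5.5]
grip_width: 0.0597
time: 12.3
position: [0.6223, -0.199, 0.1046]
eef_rot: [-2.194, -2.248, -0.002]
contact_force: [-0.6, 7.1, 5.9]
grip_width: 0.0601
```

```bash
python3 -m crank '[{"travel":[-0.15,0,0],"twist":0,"jaw":0.3}]'; python3 -m crank '[{"travel":[-0.15,0,0],"twist":0,"jaw":0.3}]';python3 -m crank '[{"travel":[-0.15,0,0],"twist":0,"jaw":0.3}]'
```

```text
time: 12.38
position: [0.6223, -0.1994, 0.1046]
eef_rot: [-2.193, -2.247, -0.004]
contact_force: [0.0, 17.7, 8.8]
grip_width: 0.0595
time: 12.47
position: [0.6224, -0.1996, 0.1046]
eef_rot: [-2.191, -2.245, -0.006]
contact_force: [0.0, 20.4, 10.8]
grip_width: 0.0596
time: 12.55
position: [0.6224, -0.1998, 0.1046]
eef_rot: [-2.19, -2.245, -0.007]
contact_force: [-0.2, 26.3, 12.5]
grip_width: 0.0593
```

Force rose to 26 N against the stop, so the tub is home. I back off and check the dial in the scene view.

```bash
python3 -m crank '[{"travel":[0.6,0,0],"twist":0,"jaw":0.3},{"travel":[1.5,0,0],"twist":0,"jaw":0.3},{"travel":[4,0,0],"twist":0,"jaw":0.3},{"travel":[4.5,0,-4],"twist":0,"jaw":0.6},{"travel":[6,0,-8],"twist":0,"jaw":0.6}]'; python3 -m crank '[{"travel":[4,0,-4],"twist":0,"jaw":0.6},{"travel":[8,0,-6],"twist":0,"jaw":0.6},{"travel":[11,0,-6],"twist":0,"jaw":0.6},{"travel":[11,0,-6],"twist":0,"jaw":0.6}]'
python3 - <<'E'
from h import *
im=arm.grab_frame("scene");a=cv2.resize(im[130:190,190:260],None,fx=8,fy=8,interpolation=cv2.INTER_CUBIC)
im=arm.grab_frame("top");b=cv2.resize(im[155:275,400:520],None,fx=4.0,fy=4.0,interpolation=cv2.INTER_CUBIC)
cv2.imwrite("pics/t4.png",b);cv2.imwrite("pics/s4.png",a);cv2.imwrite("pics/full4.png",im)
E
python3 go.py
```

```text
time: 12.97
position: [0.6193, -0.145, 0.181]
eef_rot: [-2.191, -2.244, 0.006]
contact_force: [1.1, -0.4, -0.4]
grip_width: 0.0684
time: 13.3
position: [0.6185, -0.0295, 0.2459]
eef_rot: [2.188, 2.251, 0.006]
contact_force: [-0.3, 0.0, -0.1]
grip_width: 0.0737
t 13.4 pos [ 0.6181 -0.0335  0.2433] psi 1.598 F [-0.18 -1.15  0.53] w 0.0734 q [-0.18  0.55  1.32 -0.    1.27 -0.2 ]
```

View pics/t4.png

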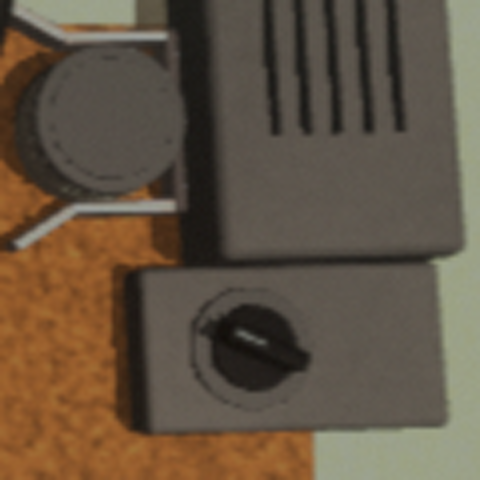

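View pics/s4.png

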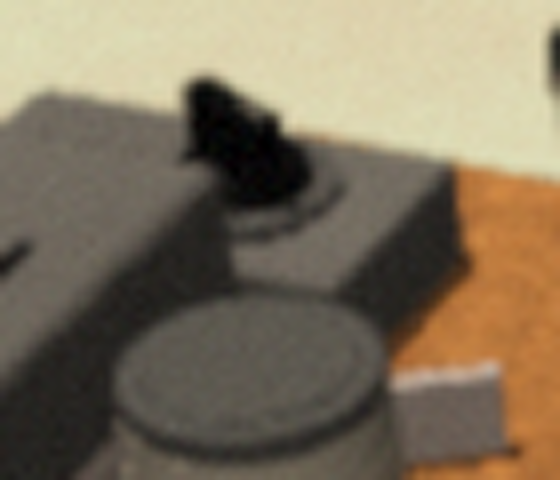

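The tub lid is seated at about (427,184) between the fences. The bar runs from crop (207,327) to (305,358) in the top view and from (200,83) to (275,120) in the scene view.

Run:
```python
from h import *
f=lambda x,y:(x/4+400-.37,y/4+155-.37)
g=lambda x,y:(x/8+190-.43,y/8+130-.43)
print("tub",onz("top",*f(111,118),.078).round(4))
print("A",tri(f(305,358),g(197,84)),"B",tri(f(207,327),g(275,120)))
print("ring",onz("top",*f(248,348),.052).round(4))
for z in(.06,.075,.085,.09): print(z,onz("top",*f(256,343),z).round(4),onz("top",*f(305,358),z).round(4),onz("top",*f(207,327),z).round(4))
r=onz("top",*f(248,348),.052);print("proj scene crop",[((proj("scene",(r[0],r[1],z))-[190,130])*8).round() for z in(.05,.08,.09)])
```

```text
tub [ 0.6211 -0.2492  0.078 ]
A (array([ 0.46579265, -0.36643282,  0.09292518]), np.float64(0.0002721894054074553)) B (array([ 0.48756456, -0.30924639,  0.0972361 ]), np.float64(0.013279897690850783))
ring [ 0.4729 -0.3429  0.052 ]
0.06 [ 0.4759 -0.3457  0.06  ] [ 0.4664 -0.3776  0.06  ] [ 0.4861 -0.3138  0.06  ]
0.075 [ 0.4755 -0.341   0.075 ] [ 0.4661 -0.3724  0.075 ] [ 0.4856 -0.3095  0.075 ]
0.085 [ 0.4752 -0.3378  0.085 ] [ 0.4659 -0.369   0.085 ] [ 0.4852 -0.3065  0.085 ]
0.09 [ 0.4751 -0.3362  0.09  ] [ 0.4658 -0.3673  0.09  ] [ 0.485  -0.3051  0.09  ]
proj scene crop [array([249., 191.]), array([239., 126.]), array([236., 105.])]
```

```bash
python3 go.py .473 -.343 .2 1.265; python3 -m crank '[{"travel":[-30.5,15.4,4],"twist":0.333,"jaw":-0.04},{"travel":[-30.5,15.4,4],"twist":0.333,"jaw":-0.04},{"travel":[-30.5,15.4,4],"twist":0.333,"jaw":-0.04},{"travel":[-30.5,15.4,4],"twist":0.333,"jaw":-0.04},{"travel":[-30.5,15.4,4],"twist":0.333,"jaw":-0.04}]'; python3 go.py .473 -.343 .2 1.265
```

```text
t 13.4 pos [ 0.6181 -0.0335  0.2433] psi 1.598 F [-0.18 -1.15  0.53] w 0.0734 q [-0.18  0.55  1.32 -0.    1.27 -0.2 ]
travel cm [-30.54 -15.35   4.35] twist 0.333
time: 13.82
position: [0.7155, -0.2215, 0.2169]
eef_rot: [-2.538, -1.85, 0.003]
contact_force: [1.6, 0.4, 1.0]
grip_width: 0.0462
t 13.82 pos [ 0.7155 -0.2215  0.2169] psi 1.26 F [1.56 0.44 1.  ] w 0.0462 q [-0.4   0.83  0.86 -0.    1.45 -0.09]
travel cm [-19.   -19.36   1.75] twist -0.005
```

I typed the y sign before reading the helper's output, so the arm went the wrong way at height. It hit nothing. Correcting.

```bash
python3 -m crank '[{"travel":[-19,-19.4,1.7],"twist":0,"jaw":-0.04},{"travel":[-19,-19.4,1.7],"twist":0,"jaw":-0.04},{"travel":[-19,-19.4,1.7],"twist":0,"jaw":-0.04},{"travel":[-19,-19.4,1.7],"twist":0,"jaw":-0.04},{"travel":[-19,-19.4,1.7],"twist":0,"jaw":-0.04}]'; python3 go.py .473 -.343 .2 1.265
```

```text
time: 14.23
position: [0.527, -0.3132, 0.2036]
eef_rot: [-2.537, -1.85, 0.003]
contact_force: [0.0, -0.6, 0.7]
grip_width: 0.0438
t 14.23 pos [ 0.527  -0.3132  0.2036] psi 1.26 F [ 0.04 -0.61  0.74] w 0.0438 q [-0.66  0.58  1.39 -0.    1.17 -0.35]
travel cm [-4.49 -4.23  0.37] twist -0.005
```

```bash
python3 -m crank '[{"travel":[-4.4,-4.2,0],"twist":0,"jaw":-0.04},{"travel":[-4.4,-4.2,0],"twist":0,"jaw":-0.04},{"travel":[-4.4,-4.2,0],"twist":0,"jaw":-0.04},{"travel":[-4.4,-4.2,0],"twist":0,"jaw":-0.04}]'; python3 go.py .473 -.343 .125 1.265; python3 -m crank '[{"travel":[0,0,1.5],"twist":0,"jaw":-0.04},{"travel":[0,0,3],"twist":0,"jaw":-0.04},{"travel":[0,0,4.5],"twist":0,"jaw":-0.04},{"travel":[0,0,6],"twist":0,"jaw":-0.04},{"travel":[0,0,7.5],"twist":0,"jaw":-0.04}]';python3 go.py .473 -.343 .125 1.265
```

```text
time: 14.57
position: [0.4751, -0.3419, 0.205]
eef_rot: [-2.54, -1.848, 0.001]
contact_force: [0.1, 0.6, 0.5]
grip_width: 0.0437
t 14.57 pos [ 0.4751 -0.3419  0.205 ] psi 1.258 F [0.07 0.65 0.52] w 0.0437 q [-0.75  0.53  1.48 -0.    1.14 -0.44]
travel cm [-0.17 -0.15  8.  ] twist -0.007
time: 14.98
position: [0.4776, -0.3398, 0.1293]
eef_rot: [-2.536, -1.854, 0.0]
contact_force: [-0.8, 0.2, 29.9]
grip_width: 0.0438
t 14.98 pos [ 0.4776 -0.3398  0.1293] psi 1.263 F [-0.84  0.21 29.94] w 0.0438 q [-0.75  0.62  1.55 -0.    0.97 -0.44]
travel cm [-0.44 -0.34  0.43] twist -0.002
```

The fingertips landed on the knob's skirt at z≈0.063. I lift 6 mm, re-centre and close.

```bash
python3 -m crank '[{"travel":[0,0,-0.9],"twist":0,"jaw":-0.04},{"travel":[0,0,-0.9],"twist":0,"jaw":-0.04}]';python3 go.py .473 -.343 .133 1.265
```

```text
time: 15.15
position: [0.4781, -0.3402, 0.1399]
eef_rot: [2.535, 1.854, 0.0]
contact_force: [1.4, -0.1, -0.5]
grip_width: 0.0435
t 15.15 pos [ 0.4781 -0.3402  0.1399] psi 1.263 F [ 1.35 -0.14 -0.51] w 0.0435 q [-0.75  0.61  1.54 -0.    0.99 -0.44]
travel cm [-0.42 -0.4   0.69] twist -0.002
```

```bash
python3 -m crank '[{"travel":[-0.4,-0.4,0.6],"twist":0,"jaw":-0.04},{"travel":[-0.4,-0.4,0.6],"twist":0,"jaw":-0.04}]';python3 -m crank '[{"travel":[0,0,0],"twist":0,"jaw":-1},{"travel":[0,0,0],"twist":0,"jaw":-1},{"travel":[0,0,0],"twist":0,"jaw":-1},{"travel":[0,0,0],"twist":0,"jaw":-1},{"travel":[0,0,0],"twist":0,"jaw":-1}]';python3 go.py .473 -.343 .134 1.265; python3 -c "
from bench import arm;print(arm.get_obs()['ft_torque'].round(2))"
```

```text
time: 15.32
position: [0.471, -0.3423, 0.1319]
eef_rot: [-2.534, -1.853, 0.001]
contact_force: [-0.3, -0.2, 0.2]
grip_width: 0.0442
time: 15.73
position: [0.4738, -0.3431, 0.1339]
eef_rot: [2.534, 1.849, 0.005]
contact_force: [17.9, 0.1, -8.7]
grip_width: 0.0158
t 15.73 pos [ 0.4738 -0.3431  0.1339] psi 1.261 F [17.87  0.08 -8.69] w 0.0158 q [-0.76  0.61  1.56  0.    0.97 -0.45]
travel cm [-0.02 -0.08 -0.01] twist -0.004
[ 0.12 -2.92 -0.13]
```

```bash
python3 -m crank '[{"travel":[0,0.25,0],"twist":0,"jaw":-1},{"travel":[0,0.25,0],"twist":0,"jaw":-1}]';python3 go.py; python3 -m crank '[{"travel":[0,0.25,0],"twist":0.1,"jaw":-1},{"travel":[0,0.25,0],"twist":0.2,"jaw":-1},{"travel":[0,0.25,0],"twist":0.3,"jaw":-1}]';python3 go.py;python3 -c "
from bench import arm;print(arm.get_obs()['ft_torque'].round(2))"
```

```text
time: 15.9
position: [0.4749, -0.3433, 0.1339]
eef_rot: [2.536, 1.853, 0.001]
contact_force: [4.6, 1.7, -0.1]
grip_width: 0.0138
t 15.9 pos [ 0.4749 -0.3433  0.1339] psi 1.262 F [ 4.57  1.73 -0.1 ] w 0.0138 q [-0.76  0.61  1.55  0.    0.98 -0.45]
time: 16.15
position: [0.4754, -0.3434, 0.1338]
eef_rot: [-2.786, -1.446, 0.003]
contact_force: [-4.5, 3.4, 5.6]
grip_width: 0.0141
t 16.15 pos [ 0.4754 -0.3434  0.1338] psi 0.958 F [-4.52  3.39  5.61] w 0.0141 q [-0.76  0.62  1.54 -0.    0.98 -0.14]
[0.45 0.64 0.07]
```

```bash
cat >> go.py <<'E'
print("T",o["ft_torque"].round(2))
E
python3 -m crank '[{"travel":[0,-0.1,0],"twist":0.1,"jaw":-1},{"travel":[0,-0.1,0],"twist":0.2,"jaw":-1},{"travel":[0,-0.1,0],"twist":0.3,"jaw":-1}]';python3 go.py;python3 -m crank '[{"travel":[0,0,0],"twist":0.1,"jaw":-1},{"travel":[0,0,0],"twist":0.2,"jaw":-1}]';python3 go.py
```

```text
time: 16.4
position: [0.4753, -0.3433, 0.1339]
eef_rot: [-2.973, -1.014, 0.001]
contact_force: [-1.1, 1.2, 1.0]
grip_width: 0.0137
t 16.4 pos [ 0.4753 -0.3433  0.1339] psi 0.657 F [-1.09  1.19  1.04] w 0.0137 q [-0.76  0.61  1.55 -0.    0.98  0.16]
T [0.19 0.13 0.06]
time: 16.57
position: [0.4753, -0.3433, 0.1339]
eef_rot: [-3.059, -0.712, 0.001]
contact_force: [-1.2, 1.0, 1.7]
grip_width: 0.014
t 16.57 pos [ 0.4753 -0.3433  0.1339] psi 0.457 F [-1.16  0.98  1.72] w 0.014 q [-0.76  0.61  1.55 -0.    0.98  0.36]
T [0.21 0.14 0.07]
```

Turned 0.80 rad so far with free friction (about 0.07 N m). Continuing.

```bash
python3 -m crank '[{"travel":[0,0,0],"twist":0.08,"jaw":-1},{"travel":[0,0,0],"twist":0.16,"jaw":-1}]';python3 go.py;python3 -m crank '[{"travel":[0,0,0],"twist":0.08,"jaw":-1},{"travel":[0,0,0],"twist":0.16,"jaw":-1}]';python3 go.py
```

```text
time: 16.73
position: [0.4753, -0.3434, 0.1339]
eef_rot: [-3.106, -0.467, 0.001]
contact_force: [-0.9, 1.8, 1.8]
grip_width: 0.0138
t 16.73 pos [ 0.4753 -0.3434  0.1339] psi 0.298 F [-0.88  1.83  1.77] w 0.0138 q [-0.76  0.62  1.55 -0.    0.98  0.52]
T [0.24 0.15 0.08]
time: 16.9
position: [0.4751, -0.3434, 0.1339]
eef_rot: [3.134, 0.22, -0.003]
contact_force: [-2.5, 1.3, 3.6]
grip_width: 0.0153
t 16.9 pos [ 0.4751 -0.3434  0.1339] psi 0.14 F [-2.55  1.31  3.55] w 0.0153 q [-0.76  0.61  1.55 -0.    0.98  0.68]
T [0.22 0.18 0.89]
```

Torque jumped to 0.89 N m, so this is the end stop. A small press, then open and retreat straight up.

```bash
python3 -m crank '[{"travel":[0,0,0],"twist":0.05,"jaw":-1},{"travel":[0,0,0],"twist":0.05,"jaw":-1},{"travel":[0,0,0],"twist":0.05,"jaw":-1}]';python3 go.py;python3 -m crank '[{"travel":[0,0,0],"twist":0.02,"jaw":-0.1},{"travel":[0,0,0],"twist":0.02,"jaw":-0.1},{"travel":[0,0,0],"twist":0.02,"jaw":-0.1},{"travel":[0,0,-2],"twist":0.02,"jaw":-0.1},{"travel":[0,0,-6],"twist":0.02,"jaw":-0.1}]';python3 go.py
```

```text
time: 17.15
position: [0.4752, -0.3434, 0.1339]
eef_rot: [3.138, 0.149, -0.002]
contact_force: [-3.0, 1.0, 3.4]
grip_width: 0.0164
t 17.15 pos [ 0.4752 -0.3434  0.1339] psi 0.095 F [-3.01  1.04  3.4 ] w 0.0164 q [-0.76  0.61  1.55 -0.    0.98  0.72]
T [0.2  0.58 0.85]
time: 17.57
position: [0.474, -0.3421, 0.1895]
eef_rot: [-3.132, -0.112, 0.011]
contact_force: [0.5, -0.8, 0.2]
grip_width: 0.0403
t 17.57 pos [ 0.474  -0.3421  0.1895] psi 0.072 F [ 0.52 -0.78  0.21] w 0.0403 q [-0.76  0.55  1.49  0.    1.11  0.74]
T [-0.03 -0.02 -0.02]
```

```bash
python3 -m crank '[{"travel":[0,0,-4],"twist":0,"jaw":0},{"travel":[-4,4,-8],"twist":0,"jaw":0},{"travel":[-10,7,-10],"twist":0,"jaw":0},{"travel":[-14,10,-10],"twist":0,"jaw":0},{"travel":[-18,12,-10],"twist":0,"jaw":0}]'; python3 -m crank '[{"travel":[-5,5,0],"twist":0,"jaw":0},{"travel":[-5,5,0],"twist":0,"jaw":0},{"travel":[-5,5,0],"twist":0,"jaw":0}]'
python3 - <<'E'
from h import *
im=arm.grab_frame("top");cv2.imwrite("pics/t5.png",im[120:300,200:520].repeat(2,0).repeat(2,1))
h=cv2.cvtColor(im,cv2.COLOR_BGR2HSV);S,V=h[...,1],h[...,2]
m=cv2.morphologyEx(((S<90)&(V>50)&(V<120)).astype(np.uint8),cv2.MORPH_OPEN,np.ones((3,3)));m[:163]=0;m[285:]=0;m[:,:205]=0;m[:,447:]=0
for c in blobs(m,400): e=cv2.fitEllipse(c);print(np.round(e[0]+e[1],1),onz("top",*e[0],.078).round(4))
E
python3 go.py
```

```text
time: 17.98
position: [0.3552, -0.4417, 0.2882]
eef_rot: [3.136, 0.115, 0.003]
contact_force: [0.8, -0.4, -1.0]
grip_width: 0.046
time: 18.23
position: [0.3056, -0.498, 0.2863]
eef_rot: [3.137, 0.104, -0.001]
contact_force: [-0.3, 1.4, 0.1]
grip_width: 0.0459
[352.1 260.5  34.9  38.6] [ 0.4216 -0.0521  0.078 ]
[229.4 250.2  37.5  40.5] [0.4454 0.2625 0.078 ]
[429.2 184.4  38.6  44.5] [ 0.6204 -0.2539  0.078 ]
t 18.28 pos [ 0.3075 -0.496   0.2861] psi 0.067 F [ 0.58  0.99 -0.15] w 0.0458 q [-1.15  0.45  1.37 -0.    1.32  0.36]
T [0.06 0.01 0.  ]
```

View pics/t5.png

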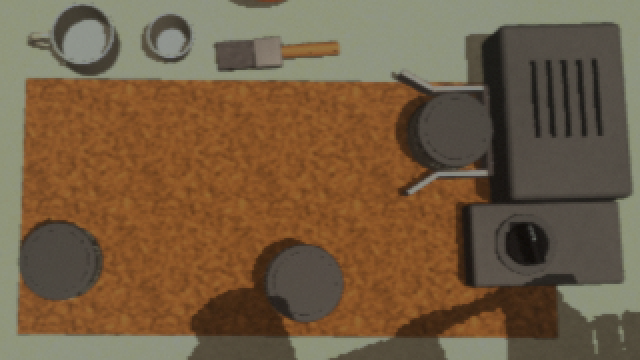

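Tub B is home, and A and C stand. The bar's angle is unclear in shadow, so I take one close crop.

Run:
```python
from h import *
a=arm.grab_frame("top")[220:265,430:490];b=arm.grab_frame("scene")[130:175,190:250]
cv2.imwrite("pics/t6.png",np.hstack([cv2.convertScaleAbs(cv2.resize(x,None,fx=6.5,fy=6.5,interpolation=cv2.INTER_CUBIC),alpha=1.8) for x in(a,b)]))
```

```text
(no output)
```

View pics/t6.png

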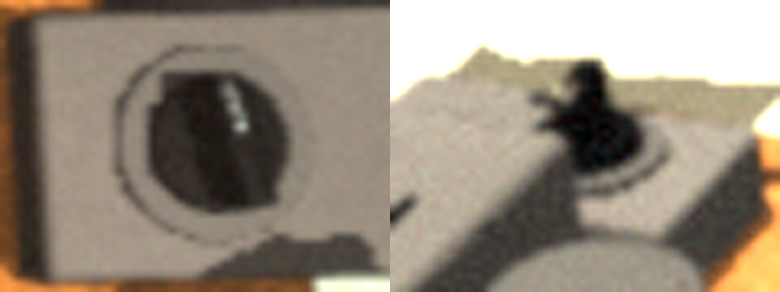

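The crop shows the bar turned, with its white mark at about 75° from horizontal versus 24° before. That is slightly less turn than the gripper made, so I re-grip to check the stop by feel.

```bash
python3 go.py .4752 -.3433 .2 .2
```

```text
t 18.38 pos [ 0.3097 -0.4938  0.2861] psi 0.071 F [0.79 0.02 0.24] w 0.0455 q [-1.14  0.45  1.37  0.    1.32  0.36]
travel cm [ 17.57 -13.83   8.63] twist -0.129
T [ 0.03 -0.01 -0.01]
```

```bash
python3 -m crank '[{"travel":[17.6,-13.8,5],"twist":-0.13,"jaw":-0.04},{"travel":[17.6,-13.8,5],"twist":-0.13,"jaw":-0.04},{"travel":[17.6,-13.8,5],"twist":-0.13,"jaw":-0.04},{"travel":[17.6,-13.8,8],"twist":-0.13,"jaw":-0.04},{"travel":[17.6,-13.8,8],"twist":-0.13,"jaw":-0.04}]'; python3 go.py .4752 -.3433 .2 .2
```

```text
time: 18.8
position: [0.4571, -0.3594, 0.2209]
eef_rot: [3.124, 0.32, 0.002]
contact_force: [-0.4, -0.5, -0.1]
grip_width: 0.0438
t 18.8 pos [ 0.4571 -0.3594  0.2209] psi 0.204 F [-0.44 -0.47 -0.12] w 0.0438 q [-0.8   0.51  1.47  0.    1.16  0.57]
travel cm [ 2.1  -1.21  2.09] twist 0.004
T [-0.    0.03 -0.04]
```

```bash
python3 -m crank '[{"travel":[2.1,-1.2,2],"twist":0,"jaw":-0.04},{"travel":[2.1,-1.2,2],"twist":0,"jaw":-0.04},{"travel":[2.1,-1.2,2],"twist":0,"jaw":-0.04}]'; python3 go.py .4752 -.3433 .134 .2
```

```text
time: 19.05
position: [0.4741, -0.3435, 0.1997]
eef_rot: [-3.123, -0.324, 0.003]
contact_force: [-0.3, 0.3, 0.3]
grip_width: 0.0441
t 19.05 pos [ 0.4741 -0.3435  0.1997] psi 0.207 F [-0.32  0.35  0.31] w 0.0441 q [-0.76  0.54  1.48  0.    1.13  0.61]
travel cm [0.12 0.02 6.57] twist 0.007
T [ 0.   -0.02  0.03]
```

```bash
python3 -m crank '[{"travel":[0.1,0,2],"twist":0,"jaw":-0.04},{"travel":[0.1,0,4],"twist":0,"jaw":-0.04},{"travel":[0.1,0,5.5],"twist":0,"jaw":-0.04},{"travel":[0.1,0,6.5],"twist":0,"jaw":-0.04},{"travel":[0.1,0,6.5],"twist":0,"jaw":-0.04}]';python3 go.py; python3 -m crank '[{"travel":[0,0,0],"twist":0,"jaw":-1},{"travel":[0,0,0],"twist":0,"jaw":-1},{"travel":[0,0,0],"twist":0,"jaw":-1},{"travel":[0,0,0],"twist":0,"jaw":-1},{"travel":[0,0,0],"twist":0,"jaw":-1}]';python3 go.py
```

```text
time: 19.47
position: [0.473, -0.3461, 0.1346]
eef_rot: [-3.124, -0.316, 0.003]
contact_force: [0.3, 0.5, 0.5]
grip_width: 0.0441
t 19.47 pos [ 0.473  -0.3461  0.1346] psi 0.201 F [0.32 0.45 0.52] w 0.0441 q [-0.76  0.61  1.55 -0.    0.98  0.61]
T [ 0.05  0.05 -0.  ]
time: 19.88
position: [0.4737, -0.3445, 0.1365]
eef_rot: [-3.122, -0.316, 0.0]
contact_force: [-1.4, 16.0, 9.6]
grip_width: 0.0154
t 19.88 pos [ 0.4737 -0.3445  0.1365] psi 0.202 F [-1.43 15.99  9.6 ] w 0.0154 q [-0.76  0.61  1.54  0.    0.99  0.61]
T [2.63 0.31 0.12]
```

```bash
python3 -m crank '[{"travel":[0,-0.2,0],"twist":0,"jaw":-1},{"travel":[0,-0.2,0],"twist":0,"jaw":-1}]';python3 go.py; python3 -m crank '[{"travel":[0,0,0],"twist":0.03,"jaw":-1}]';python3 go.py; python3 -m crank '[{"travel":[0,0,0],"twist":0.03,"jaw":-1}]';python3 go.py;python3 -m crank '[{"travel":[0,0,0],"twist":0.03,"jaw":-1},{"travel":[0,0,0],"twist":0.03,"jaw":-1}]';python3 go.py
```

```text
time: 20.05
position: [0.4736, -0.3438, 0.1366]
eef_rot: [3.125, 0.318, 0.001]
contact_force: [-1.1, 3.0, 4.8]
grip_width: 0.0143
t 20.05 pos [ 0.4736 -0.3438  0.1366] psi 0.203 F [-1.07  2.99  4.77] w 0.0143 q [-0.76  0.61  1.55 -0.    0.98  0.61]
T [0.57 0.17 0.45]
time: 20.13
position: [0.4736, -0.3438, 0.1366]
eef_rot: [3.13, 0.272, 0.0]
contact_force: [-0.4, 3.7, 5.6]
grip_width: 0.0151
t 20.13 pos [ 0.4736 -0.3438  0.1366] psi 0.173 F [-0.43  3.68  5.58] w 0.0151 q [-0.76  0.61  1.55  0.    0.98  0.64]
T [0.68 0.14 0.61]
time: 20.22
position: [0.4736, -0.3438, 0.1366]
eef_rot: [3.133, 0.223, 0.0]
contact_force: [-1.0, 3.4, 7.2]
grip_width: 0.0153
t 20.22 pos [ 0.4736 -0.3438  0.1366] psi 0.142 F [-1.04  3.35  7.2 ] w 0.0153 q [-0.76  0.61  1.55 -0.    0.98  0.67]
T [0.65 0.16 0.91]
time: 20.38
position: [0.4735, -0.3439, 0.1366]
eef_rot: [3.136, 0.177, -0.0]
contact_force: [-1.9, 2.6, 6.4]
grip_width: 0.0158
t 20.38 pos [ 0.4735 -0.3439  0.1366] psi 0.113 F [-1.9   2.58  6.36] w 0.0158 q [-0.76  0.61  1.55 -0.    0.98  0.7 ]
T [0.66 0.26 0.98]
```

Firm torque at once (0.45 to 0.98 N m) at the same angle as before confirms the stop. Release, retreat and hand in.

```bash
python3 -m crank '[{"travel":[0,0,0],"twist":0,"jaw":-0.1},{"travel":[0,0,0],"twist":0,"jaw":-0.1},{"travel":[0,0,0],"twist":0,"jaw":-0.1},{"travel":[0,0,-3],"twist":0,"jaw":-0.1},{"travel":[0,0,-7],"twist":0,"jaw":-0.1}]'; python3 -m crank '[{"travel":[0,0,-4],"twist":0,"jaw":-0.1},{"travel":[-2,4,-7],"twist":0,"jaw":-0.1},{"travel":[-4,6,-8],"twist":0,"jaw":-0.1},{"travel":[-4,6,-8],"twist":0,"jaw":-0.1},{"travel":[-4,6,-8],"twist":0,"jaw":-0.1}]'; python3 go.py
python3 - <<'E'
from h import *
im=arm.grab_frame("top");h=cv2.cvtColor(im,cv2.COLOR_BGR2HSV);S,V=h[...,1],h[...,2]
m=cv2.morphologyEx(((S<90)&(V>50)&(V<120)).astype(np.uint8),cv2.MORPH_OPEN,np.ones((5,5)));m[:163]=0;m[285:]=0;m[:,:205]=0;m[:,441:]=0
for c in blobs(m,400): e=cv2.fitEllipse(c);print(np.round(e[0]+e[1],1),onz("top",*e[0],.078).round(4))
arm.close_job()
E
```

```text
time: 20.8
position: [0.4721, -0.3431, 0.2029]
eef_rot: [-3.131, -0.175, 0.009]
contact_force: [0.8, -0.9, 0.8]
grip_width: 0.0408
time: 21.22
position: [0.4395, -0.4101, 0.2866]
eef_rot: [3.135, 0.17, 0.002]
contact_force: [0.5, 0.4, -0.2]
grip_width: 0.0414
t 21.22 pos [ 0.4395 -0.4101  0.2866] psi 0.108 F [ 0.5   0.42 -0.2 ] w 0.0414 q [-0.88  0.49  1.31 -0.    1.34  0.58]
T [0.07 0.02 0.02]
[351.2 260.4  35.2  38.6] [ 0.4219 -0.0496  0.078 ]
[229.5 250.3  37.4  40.4] [0.4453 0.2622 0.078 ]
[425.5 184.   32.6  40.4] [ 0.6214 -0.2443  0.078 ]
the job is handed in; nothing more can be done
```

I slid the heavy tub into the shaker's cradle and turned the dial clockwise to its end stop. I handed the job in at about 21 s of the 72 s; no verdict is reported.

- **Finding the full tub:** The middle tub resisted a nudge with about 4.8 N, the tub nearest the shaker with about 1.9 N. I did not nudge the third, because that difference already settled it.
- **Tub in the cradle:** I pushed it along +x, then -y, until the force rose from about 7 N to 26 N at the back stop. Its lid was then seen at about (0.621, -0.249), against a seat estimate of (0.623, -0.249). I let go and backed off.
- **Other tubs:** The tub nearest the shaker moved about 17 mm from its start, and the third did not measurably move. No bystander was touched that I know of. I did not measure their positions at the end, though the mug, beaker and brush looked in place in the last overview.
- **Dial:** It turned about 1.1 rad before the torque jumped from 0.07 to 0.9 N m. The picture suggested a slightly smaller turn than the gripper had made. I re-gripped and met firm torque straight away (0.45 to 0.98 N m) at the same angle, which confirms the stop by feel. The dial's value itself cannot be read.
- **Slips along the way:** One flight move had a wrong sign but touched nothing. The fingertips also pressed on the knob's skirt with about 30 N before I raised them.
- **Last check:** The final automatic lid fits were partly cut by the fences and shadow. They scatter by 5 mm either way along y for the seated tub, so they are no finer check than the force against the stop.

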